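# Load the ink tank into the label coder

### The job

Stand the black ink tank in the pocket of the label coder's carriage and let go of it; the carriage has parked up to 15 mm off centre to either side, so feel for the pocket gently. Then swing the open clamp over and press its bar down until the tank is fully home and the clamp is shut, stopping as soon as it bottoms so that the plastic tank is not cracked, and leave the clamp shut. Leave the syrup bottle, the jar and the carton standing where they are.

Things in the scene. Friction and masses are not known exactly. Their poses are not given: they have to be found in the camera images.
- tank: Loose black ink tank, a plain upright block 44 (x) x 30 (y) x 76 (z) mm, about 0.14 kg, standing on the counter. Origin: centre of its underside; z up. It fits the pocket either way round (half turns about z are alike). Stiff plastic: it may be pressed into the coder with up to 30 N, and by the clamp's foot with up to 45 N.
- coder: Label coder, fixed to the counter: grey base plate 190 x 150 x 30 mm (x -80 to +110, y -75 to +75 in its frame), with a carriage block holding the pocket, and a clamp. Origin: on its underside, below the middle of the carriage's track; x points from the clamp's bar end towards the hinge, z up. All coder heights given here count from this origin.
- pocket (a point): Nominal centre of the pocket's mouth, 64 mm up, fixed to the base. The braked carriage, a grey block 84 (x) x 66 (y) mm with its rim at 64 mm, has parked with its pocket centre anywhere from -15 to +15 mm from here along the coder's y; this is not reported: feel or look. The pocket is 46 (x) x 32 (y) mm with a 1.5 mm chamfer at the mouth.
- wall (a point): Nominal middle of the top edge, 76 mm up, of the carriage's locating wall on the pocket's +y side; it is parked off by the same amount as the pocket. The wall is 70 mm long (x) and 10 mm thick, its inner face flush with the pocket's +y side, 16 mm from the pocket's centre, so a tank slid against it stands 1 mm to +y of centre.
- seal (a point): Nominal middle of the pocket's floor, 36 mm up. A sprung rubber seal (2.5 to 5.5 N) holds a tank set in the pocket with its underside at about 43 mm; pressed fully home the underside is at 36 mm. It lifts the tank again unless the clamp holds it.
- clamp (a joint): Hinge angle of the clamp, rad: 0 = shut (arm level over the tank, tank home), grows as it opens upward and away from the pocket; about 1.57 is upright. Starts open at 1.55 to 1.85. The hinge has stiff friction (about 0.6 N m, 4 to 5 N at the bar) and stays where it is left; shutting it on the tank takes about 8 N at the bar, then it stops hard.
- clamp_hinge (a point): Point on the clamp's hinge axis: 80 mm along the coder's x and 125 mm above its origin. The axis runs along the coder's y; two posts beside it, 22 mm in x, up to 50 mm apart over their outsides, reach 138 mm above the origin.
- clamp_bar (a point): Middle of the clamp's round black cross bar, 14 mm thick and 92 mm long along the coder's y, at the free end of the arm, 140 mm from the hinge axis. The aluminium arm between is 22 mm wide and 10 mm thick, so the bar stands out 35 mm on each side of it. Shut, the bar is 125 mm above the coder's origin and at its x = -60 mm.
- clamp_foot: Rubber pressure foot 26 x 44 x 8 mm on the tank side of the clamp arm, 80 mm from the hinge axis, free to swivel a little. Origin: centre of its face next to the arm; its pressing face is 8 mm beyond, 112 mm above the coder's origin when shut.
- syrup: Bystander: amber glass syrup bottle with a green label, 54 mm across, 125 mm tall. Origin: centre of its underside.
- jar: Bystander: white jar with red cap, 58 mm across, 85 mm tall. Origin: centre of its underside.
- carton: Bystander: plain cardboard carton 50 x 70 x 100 mm. Origin: centre of its underside.
Things that resemble listed ones, but are neither listed nor needed, are in the scene too. Of the things that look like the tank, take the one that is nearest to the robot's base at the start.

How it is judged:
On the way:
1. the tank stands upright in the pocket on its seal, let go, with the clamp still open (z of tank in the frame of coder between 0.04 and 0.052 m and x of tank in the frame of coder between -0.004 and 0.004 m and y of tank in the frame of coder between -0.018 and 0.018 m and angle between tank's own z axis and vertical below 0.1 rad and contact force between the fingers and tank below 0.1 N and value of joint clamp above 0.7 rad), for 0.2 s.
At the end, for the whole second after the job is handed in: The clamp is shut (within 0.03 rad) and holds the tank upright (within 0.06 rad) in the carriage's pocket, fully home: its underside less than 38.5 mm above the coder's origin, at rest; the bystanders stand where they were (value of joint clamp below 0.03 rad and z of tank in the frame of coder between 0.033 and 0.0385 m and x of tank in the frame of coder between -0.004 and 0.004 m and y of tank in the frame of coder between -0.018 and 0.018 m and angle between tank's own z axis and vertical below 0.06 rad and linear speed of tank below 0.02 m/s and angle between each of syrup, jar, carton's own z axis and vertical below 0.2 rad); the robot touches nothing.
It fails at once if the tank is pressed against the coder with more than 30 N while the clamp is open (contact force between tank and coder above 30 N and value of joint clamp above 0.7 rad).
It fails at once if the clamp's foot presses the tank with more than 45 N (contact force between tank and clamp_foot above 45 N).
It fails at once if a bystander is moved more than 25 mm or knocked over (distance of any of syrup, jar, carton from where it was at the start of the episode above 0.025 m or angle between any of syrup, jar, carton's own z axis and vertical above 0.4 rad).
It also fails if it takes over 72 s, if anything falls off the work surface, if the arm or the gripper's body presses on something with over 40 N, if the wrist force passes 120 N, or if a joint passes its speed limit or range.

### The arm

A 6-joint arm with a two-finger parallel gripper is mounted at the origin on the work surface. World frame = base frame: x ahead of the robot, y to its left, z up, the work surface at z = 0. Lengths are in m, angles in rad, forces in N, time in s.
With the tool pointing down it reaches from about 0.4 to 0.825 m from the base axis. Payload 7 kg.
Tool frame: the origin (TCP) lies midway between the tips of the shut fingers; the grasp point (between the pads) lies arm.hold_point_z behind it (arm.hold_point_z is the distance from the TCP to the grasp point, in m); z points along the fingers, y is the line along which they close (so a half turn about z gives the same grasp; the last joint's range is limited). The gripper opens to 88 mm and grips with 3 to 60 N. Pads are 19 mm wide; open, the fingers measure 130 mm over their backs; the gripper's body (78 mm by 193 mm) begins 47 mm behind the grasp point.
Start: joints at [-0.839, 0.359, 0.012, 0, -1.224, -0.288], TCP at [0.29, -0.61, 0.227] pointing down, gripper open.
Joint ranges: [-3.07, 3.07], [-1.43, 2.12], [-1.02, 1.25], [-3.03, 1.67], [-3.05, -0], [-3.03, 3.03]. Speed limits (rad/s): [2.39, 2.39, 3.01, 3.14, 3.14, 3.14].

### API

Orientations are given as [roll, pitch, yaw] about the fixed x, y, z axes, in that order (R = Rz(yaw) Ry(pitch) Rx(roll)).
In Python, from station import arm gives the robot as it stands.
- The arm moves only by the shell command python3 -m crank 'ROWS' [OPENING] [FORCE]. ROWS is JSON, a list that holds one entry, the list of rows, each a list of 4 numbers: the shift along the tool's x, y, z in units of 25 mm (1.0 is 25 mm), then the turn about the tool's z in units of 5 degrees (1.0 is 5 degrees). A call has 1 to 12 rows; each row is the pose to reach, as a shift and turn from the pose commanded when the call began, along the tool's axes at that moment; what a row does not reach only later rows make up. A row lasts 1/8 s, in which the tool goes at most 62.5 mm and 10.7 degrees, less where a joint would pass 70% of its speed; a pose out of reach is approached as far as the arm can. A call with a gripper value outside its range is refused whole. OPENING is the closure, from 0 (fully open) to 1 (shut), set as the call begins (- or left out, the last holds). The fingers move at their own pace and stop on an object; FORCE is the grip in N (left out, the last holds). Time passes only in rows, so rows that repeat a pose let the fingers close. It gives the time, the measured TCP pose, the force, the opening and the grip force at its end, in the units of the state.
- arm.get_state(): the state, without advancing time (a new reading comes with each control period).
- arm.grab_frame(name): name is "side" or "top"; returns (picture, depth): 400x640x3 uint8, red, green, blue; 400x640 float32, m along the optical axis (not along the pixel's ray), 0 where there is no reading.
- arm.get_calibration(name): a dict with "mtx" (3x3 intrinsics, pixels), "R" (3x3) and "t" (3): a world point X has camera coordinates R X + t. Camera axes: x right, y down, z forward; pixel columns grow to the right and rows downward; lengths in m; the calibration is good to about 2 mm. A picture is of the moment at which its call begins. get_calibration takes no time and is no camera call.
- arm.job_done(): hands the job in; it is judged then, once.
Trained networks look in the newest picture that a camera, given by its name, has taken for a name from the list of things; names that differ only in an ending like _2 or _b are one class to them, and where a whole thing is asked for, a point or a joint stands for the part that bears it (a point fixed in the world has none). Each returns a list of dicts, best first, with "score" (0 to 1); they miss things now and then, are a little off and sometimes report something else, mostly with a low value. They report only what shows in the picture. A call takes as long as a camera call. They do not tell look-alikes from the thing itself.
- arm.recognise(thing, camera): "extent" ([left, top, width, height] in pixels, round what is visible of it).
- arm.trace(thing, camera): "mask" (400x640 bool, what is visible of it) and "extent" ([left, top, width, height] in pixels, round what is visible of it).
The state is a dict: "t": time; "q": joint angles; "qd": joint speeds; "joint_efforts": joint torques, N m; "eef_pos": TCP position; "ee_rot": TCP orientation; "force": force on the tool from outside, world axes, zero at the start; "moment": the same for the moment, N m; "width": finger opening in m; "gripper_force": force on a finger pad.
Only numpy, scipy, OpenCV 4.12 (cv2) and the standard library are available. Lean on these libraries where they do the work, as an engineer would, in place of code of your own. Each camera call takes 0.05 s, during which the arm holds its last target. There are 200 camera calls.

## Working session

There is one attempt and no reset: what is moved stays moved. The work goes in short steps, Python scripts to look and compute and a shell command to move; the robot and the scene stay as the last step left them, time stands still between calls to the robot, and variables do not carry over. Pictures are saved under pics/ and viewed, at most 10 in all, crops included, and the job is handed in when it is done.

```bash
ls; mkdir -p pics; python3 - <<'E'
from station import arm
import cv2,numpy as np
s=arm.get_state();print({k:np.round(v,3) for k,v in s.items()},arm.hold_point_z)
for n in("top","side"):
    p,d=arm.grab_frame(n);cv2.imwrite(f"pics/{n}0.png",p[:,:,::-1]);np.savez(f"/tmp/{n}.npz",p=p,d=d)
    c=arm.get_calibration(n);print(n,np.round(c["mtx"],1).tolist(),"cam",np.round(-np.array(c["R"]).T@c["t"],3))
    for th in("tank","coder","clamp_bar","syrup","jar","carton"):
        print(th,[(r["extent"],round(r["score"],2)) for r in arm.recognise(th,n)][:4])
E
```

```text
pics
{'t': np.float64(0.0), 'q': array([-0.839,  0.359,  0.011, -0.   , -1.224, -0.288]), 'qd': array([ 0.001, -0.001,  0.001, -0.001, -0.   ,  0.001]), 'joint_efforts': array([ 0.0000e+00, -5.8273e+01,  2.9305e+01,  6.9970e+00,  7.0000e-03,
       -0.0000e+00]), 'eef_pos': array([ 0.29 , -0.609,  0.226]), 'ee_rot': array([ 3.14 , -0.   , -2.698]), 'force': array([-0.382,  1.495, -0.627]), 'moment': array([ 0.004, -0.053, -0.016]), 'gripper_force': np.float64(0.0), 'width': np.float64(0.088)} 0.0188
top [[475.9, 0.0, 316.8], [0.0, 475.9, 197.2], [0.0, 0.0, 1.0]] cam [0.396 0.04  1.109]
tank [([417.2, 128.3, 29.0, 27.2], 0.96), ([385.0, 160.0, 27.6, 27.7], 0.95), ([373.0, 127.2, 24.0, 22.4], 0.55)]
coder [([257.5, 117.8, 72.6, 120.5], 0.87)]
clamp_bar [([265.8, 114.3, 53.3, 42.8], 0.94), ([127.5, 235.4, 51.5, 31.4], 0.17)]
syrup [([453.4, 182.4, 34.6, 33.8], 0.76)]
jar [([388.9, 225.5, 28.3, 30.3], 0.88)]
carton [([128.7, 237.3, 51.3, 28.0], 0.79)]
side [[385.3, 0.0, 318.8], [0.0, 385.3, 193.7], [0.0, 0.0, 1.0]] cam [0.402 0.699 0.882]
tank [([301.3, 124.1, 15.1, 21.7], 0.87), ([319.0, 140.3, 13.1, 24.2], 0.71), ([287.4, 139.8, 17.7, 31.1], 0.57)]
coder [([268.4, 134.5, 87.6, 123.3], 0.75)]
clamp_bar [([270.3, 133.0, 29.7, 59.4], 0.87)]
syrup [([344.9, 99.5, 20.6, 40.1], 0.94), ([269.3, 133.3, 29.8, 58.8], 0.18)]
jar [([364.0, 145.3, 21.3, 31.6], 0.86), ([264.7, 133.4, 33.4, 57.5], 0.52)]
carton [([326.9, 307.7, 32.3, 52.3], 0.75)]
```

View pics/top0.png

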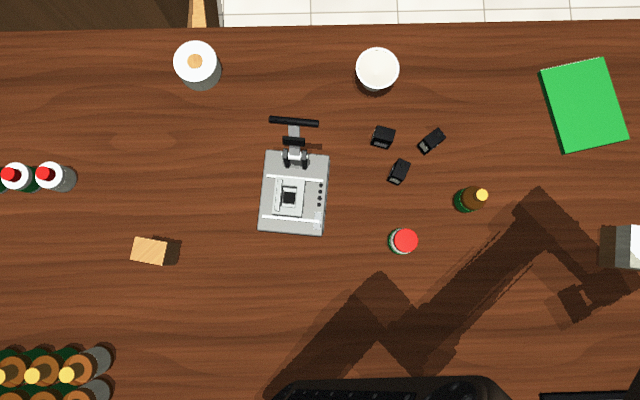

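View pics/side0.png

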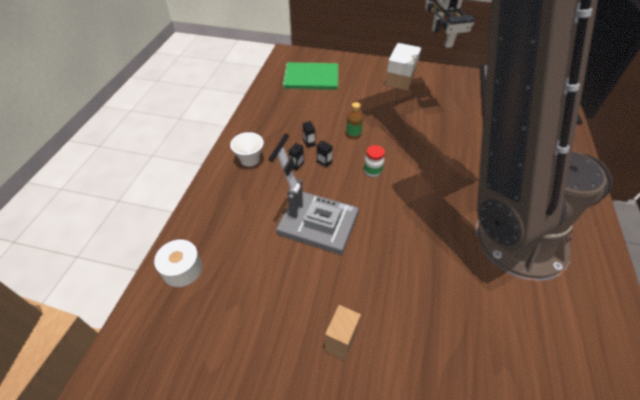

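The top picture shows three black tanks at (383,137), (431,140) and (399,172). The coder is around (293,192), with its hinge at the top (295,155) and the clamp bar at (293,121). The robot base is at the bottom, so (399,172) looks like the nearest tank.

```bash
cat > h.py <<'E'
from station import arm
import numpy as np,cv2
def cloud(n,d):
    c=arm.get_calibration(n);K=c["mtx"];R=np.array(c["R"]);t=np.array(c["t"]).ravel()
    v,u=np.mgrid[:400,:640];P=np.stack([(u-K[0][2])/K[0][0]*d,(v-K[1][2])/K[1][1]*d,d],-1)
    X=(P-t)@R; X[d<=0]=np.nan; return X
def px(n,X):
    c=arm.get_calibration(n);q=c["mtx"]@(np.array(c["R"])@X+np.array(c["t"]).ravel());return q[:2]/q[2]
def rect(P):
    (c,s,a)=cv2.minAreaRect((P[:,:2]*1000).astype(np.float32));return np.round(c,1),np.round(s,1),round(a,1)
E
python3 - <<'E'
from h import *
z=np.load("/tmp/top.npz");X=cloud("top",z["d"])
arm.grab_frame("top")
for r in arm.trace("tank","top")[:4]:
    P=X[r["mask"]];zz=P[:,2];T=P[(zz>.068)&(zz<.085)]
    print(round(r["score"],2),[int(e) for e in r["extent"]],"ztop",np.round(np.nanpercentile(zz,[50,90]),3),"rect",rect(T),"n",len(T),"dist",np.hypot(*T[:,:2].mean(0)).round(3))
def reg(n,e,lo,hi):
    P=X[e[1]:e[3],e[0]:e[2]].reshape(-1,3);P=P[(P[:,2]>lo)&(P[:,2]<hi)];print(n,rect(P),len(P),P[:,2].mean().round(3))
e=(250,145,340,245)
reg("base",e,.024,.036);reg("carr",(270,170,315,225),.058,.068);reg("wall",(262,170,322,225),.071,.082)
reg("bar",(260,110,325,130),.2,.35);reg("posts",(275,140,315,170),.12,.145)
for n in("jar","syrup","carton"):
    r=arm.trace(n,"top")[0];P=X[r["mask"]];m=np.nanmax(P[:,2]);T=P[P[:,2]>m-.02];print(n,m.round(3),T.mean(0).round(3))
p=z["p"][100:250,240:460];d=np.nan_to_num(X[100:250,240:460,2])
cv2.imwrite("pics/crop.png",cv2.resize(p[:,:,::-1],(792,540),interpolation=cv2.INTER_CUBIC))
E
```

```text
0.82 [371, 126, 22, 24] ztop [0.073 0.076] rect (array([ 672.2, -126.9]), array([42.7, 30.3]), 72.5) n 250 dist 0.683
0.71 [384, 159, 28, 26] ztop [0.073 0.076] rect (array([ 589.9, -159.7]), array([29.4, 45. ]), 64.1) n 260 dist 0.611
0.56 [415, 127, 28, 28] ztop [0.073 0.076] rect (array([ 659.5, -239.2]), array([29.3, 44.5]), 37.2) n 251 dist 0.701
base (array([550.9,  80.7]), array([151.4, 189.8]), 82.7) 3885 0.029
carr (array([537.4,  90.9]), array([65.9, 84.6]), 83.3) 680 0.063
wall (array([540.4, 112. ]), array([10.4, 69.7]), 82.5) 145 0.075
bar (array([647.8,  69.3]), array([92. , 17.7]), 84.1) 437 0.263
posts (array([614.5,  73.6]), array([55.6, 23.2]), 86.4) 226 0.133
jar 0.089 [ 0.432 -0.16   0.083]
syrup 0.128 [ 0.522 -0.316  0.122]Traceback (most recent call last):
  File "<stdin>", line 13, in <module>
IndexError: list index out of range
```

```bash
cat >> h.py <<'E'
def Rm(s):
    from scipy.spatial.transform import Rotation as Ro
    return Ro.from_euler("xyz",s["ee_rot"]).as_matrix()
def go(x,y,z,yaw=None):
    """print shift (units) and turn (units) in tool axes to world target; yaw in deg modulo 180"""
    s=arm.get_state();R=Rm(s);d=R.T@(np.array([x,y,z])-s["eef_pos"])/.025
    cur=np.degrees(np.arctan2(R[1,0],R[0,0]));a=0 if yaw is None else -((yaw-cur+90)%180-90)/5
    print("t",round(s["t"],2),"pos",np.round(s["eef_pos"],4),"yaw",cur.round(2),"q6",s["q"][5].round(2),"shift",d.round(2),"turn",round(a,2))
E
python3 - <<'E'
from h import *
go(.590,-.160,.2,154.1);go(.590,-.160,.042,154.1)
E
```

```text
t 0.95 pos [ 0.2898 -0.6096  0.2266] yaw -154.57 q6 -0.29 shift [-18.57  11.09   1.06] turn 10.27
t 0.95 pos [ 0.2898 -0.6096  0.2266] yaw -154.57 q6 -0.29 shift [-18.57  11.09   7.38] turn 10.27
```

```bash
python3 -m crank '[[[-0.9,0.55,0,0.8],[-2.6,1.5,0,2],[-4.5,2.7,0,3.2],[-6.4,3.8,0,4.5],[-8.4,5,0,5.8],[-10.4,6.2,0,7],[-12.4,7.4,0,8.2],[-14.4,8.6,0,9.3],[-16.4,9.8,0.3,10],[-18,10.75,0.6,10.27],[-18.57,11.09,1.06,10.27],[-18.57,11.09,1.06,10.27]]]' 0; python3 - <<'E'
from h import *
go(.590,-.160,.042,154.1)
p,d=arm.grab_frame("top");X=cloud("top",d)
for r in arm.trace("tank","top")[:4]:
    P=X[r["mask"]];T=P[(P[:,2]>.068)&(P[:,2]<.085)];print(round(r["score"],2),rect(T),len(T))
go(.590,-.160,.042,154.1)
E
```

```text
t: 2.45
eef_pos: [0.5898, -0.159, 0.1987]
ee_rot: [-3.141, -0.002, 2.691]
force: [-0.5, 0.9, 0.3]
width: 0.0875
gripper_force: 0.0
t 2.45 pos [ 0.5898 -0.159   0.1987] yaw 154.18 q6 -2.08 shift [-0.04 -0.03  6.27] turn 0.02
0.84 (array([ 589.3, -159.5]), array([29.8, 42.1]), 63.3) 254
t 2.55 pos [ 0.5896 -0.1604  0.2   ] yaw 154.08 q6 -2.08 shift [-0.01  0.03  6.32] turn -0.0
```

```bash
python3 -m crank '[[[0,0.02,0.6,0],[0,0.02,2,0],[0,0.02,3.6,0],[0,0.02,5,0],[0,0.02,6,0],[0,0.02,6.32,0],[0,0.02,6.32,0]]]' 0 && python3 -m crank '[[[0,0,0,0],[0,0,0,0],[0,0,0,0],[0,0,0,0],[0,0,0,0],[0,0,0,0]]]' 1 20 && python3 -m crank '[[[0,0,-0.5,0],[0,0,-1.6,0],[0,0,-3,0],[0,0,-4.5,0],[0,0,-5.7,0],[0,0,-6,0],[0,0,-6,0]]]'; python3 - <<'E'
from h import *
go(.5371,.0910,.192,172.7)
E
```

```text
t: 3.42
eef_pos: [0.5899, -0.16, 0.0419]
ee_rot: [-3.141, -0.0, 2.689]
force: [0.0, -0.2, 1.1]
width: 0.0874
gripper_force: 0.0
t: 4.18
eef_pos: [0.5902, -0.1594, 0.042]
ee_rot: [-3.142, -0.0, 2.689]
force: [-0.7, -1.8, -0.2]
width: 0.0335
gripper_force: 0.9
t: 5.05
eef_pos: [0.5901, -0.1593, 0.1922]
ee_rot: [3.141, 0.0, 2.689]
force: [0.6, -0.2, -3.1]
width: 0.0295
gripper_force: 20.0
t 5.05 pos [ 0.5901 -0.1593  0.1922] yaw 154.07 q6 -2.08 shift [6.28 8.08 0.01] turn -3.73
```

```bash
python3 -m crank '[[[0.4,0.5,0,-0.3],[1.3,1.7,0,-0.9],[2.4,3.1,0,-1.5],[3.6,4.6,0,-2.2],[4.7,6.1,0,-2.9],[5.6,7.2,0,-3.4],[6.1,7.9,0,-3.7],[6.28,8.08,0,-3.73],[6.28,8.08,0,-3.73],[6.28,8.08,0,-3.73]]]'; python3 - <<'E'
from h import *
go(.5371,.0910,.192,172.7)
s=arm.get_state();print(s["force"].round(2),s["moment"].round(3))
for n in("top","side"):
    p,d=arm.grab_frame(n);X=cloud(n,d);cv2.imwrite(f"pics/{n}1.png",cv2.resize(p[100:250,220:400,::-1],(720,600),interpolation=cv2.INTER_CUBIC))
    for r in arm.trace("tank",n)[:3]:
        P=X[r["mask"]];P=P[np.isfinite(P[:,0])];print(n,round(r["score"],2),[int(e) for e in r["extent"]],np.percentile(P,[2,50,98],axis=0).round(3).tolist(),len(P))
E
```

```text
t: 6.3
eef_pos: [0.5372, 0.0903, 0.1917]
ee_rot: [-3.141, -0.001, 3.014]
force: [-0.3, -0.0, -2.0]
width: 0.03
gripper_force: 20.0
t 6.3 pos [0.5372 0.0903 0.1917] yaw 172.69 q6 -2.22 shift [ 0.01  0.03 -0.01] turn -0.0
[-0.27 -0.03 -2.  ] [-0.034 -0.026 -0.004]
top 0.95 [367, 127, 29, 20] [[0.653, -0.147, 0.006], [0.664, -0.124, 0.073], [0.687, -0.104, 0.078]] 397
top 0.73 [418, 127, 26, 27] [[0.637, -0.258, 0.006], [0.655, -0.231, 0.073], [0.677, -0.214, 0.078]] 387
top 0.47 [257, 120, 73, 115] [[0.455, 0.011, 0.024], [0.495, 0.078, 0.03], [0.643, 0.159, 0.266]] 2262
side 0.59 [287, 139, 19, 23] [[0.655, -0.208, -0.0], [0.668, -0.12, 0.064], [0.693, -0.101, 0.079]] 269
side 0.44 [316, 179, 16, 19] [[0.512, -0.017, 0.002], [0.526, 0.105, 0.162], [0.562, 0.182, 0.26]] 153
```

View pics/side1.png

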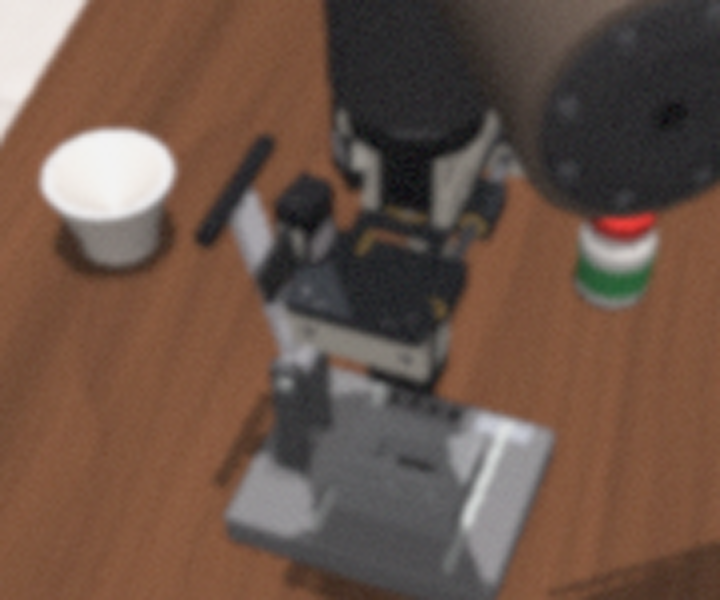

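The crop shows the gripper holding the tank above the carriage, with its body well clear of the open clamp at about (240,190) in the crop. Next I lower it gently.

```bash
python3 -m crank '[[[0,0.03,0.5,0],[0,0.03,1.5,0],[0,0.03,2.5,0],[0,0.03,3.1,0],[0,0.03,3.24,0],[0,0.03,3.24,0],[0,0.03,3.24,0]]]' && python3 -m crank '[[[0,0,0.06,0],[0,0,0.12,0],[0,0,0.16,0],[0,0,0.16,0]]]' && python3 -m crank '[[[0,0,0.04,0],[0,0,0.08,0],[0,0,0.08,0]]]'
```

```text
t: 7.38
eef_pos: [0.5372, 0.0911, 0.1114]
ee_rot: [-3.141, -0.0, 3.015]
force: [-1.3, -4.6, -3.0]
width: 0.0298
gripper_force: 20.0
t: 7.88
eef_pos: [0.5378, 0.0911, 0.1079]
ee_rot: [-3.141, 0.001, 3.015]
force: [0.2, -6.5, -0.3]
width: 0.03
gripper_force: 20.0
t: 8.25
eef_pos: [0.538, 0.0911, 0.1072]
ee_rot: [-3.141, 0.002, 3.015]
force: [-4.5, -6.4, 10.9]
width: 0.0301
gripper_force: 20.0
```

```bash
python3 -m crank '[[[0,0,-0.06,0],[0,0,-0.12,0],[0,0,-0.12,0]]]' && python3 -m crank '[[[0,-0.04,0,0],[0,-0.04,0,0],[0,-0.04,0,0]]]' && python3 -m crank '[[[0,-0.04,0,0],[0,-0.04,0,0],[0,-0.04,0,0]]]'&& python3 -m crank '[[[0,-0.04,0,0],[0,-0.04,0,0],[0,-0.04,0,0]]]'
```

```text
t: 8.62
eef_pos: [0.5374, 0.0911, 0.1086]
ee_rot: [-3.141, 0.0, 3.015]
force: [0.1, -4.7, -1.6]
width: 0.0299
gripper_force: 20.0
t: 9.0
eef_pos: [0.5377, 0.0909, 0.1084]
ee_rot: [3.141, 0.001, 3.015]
force: [-0.1, -1.5, -0.6]
width: 0.0299
gripper_force: 20.0
t: 9.38
eef_pos: [0.5374, 0.0899, 0.1081]
ee_rot: [3.141, 0.0, 3.015]
force: [-0.1, -0.4, -1.0]
width: 0.0299
gripper_force: 20.0
t: 9.75
eef_pos: [0.5371, 0.0886, 0.1081]
ee_rot: [3.142, 0.0, 3.015]
force: [0.5, 0.1, -1.2]
width: 0.0301
gripper_force: 20.0
```

```bash
python3 -m crank '[[[0,0.04,0,0],[0,0.04,0.04,0],[0,0.04,0.08,0],[0,0.04,0.08,0]]]' && python3 -m crank '[[[0,0,0.04,0],[0,0,0.04,0]]]' && python3 -m crank '[[[0.04,0,0,0],[0.04,0,0,0],[0.04,0,0,0]]]'&& python3 -m crank '[[[0,0,0.04,0],[0,0,0.04,0],[0,0,0.04,0]]]'
```

```text
t: 10.25
eef_pos: [0.5374, 0.0898, 0.1071]
ee_rot: [3.141, 0.001, 3.015]
force: [-4.3, 0.4, 8.0]
width: 0.0297
gripper_force: 20.0
t: 10.5
eef_pos: [0.5375, 0.0898, 0.1069]
ee_rot: [3.141, 0.001, 3.015]
force: [-6.8, 0.1, 15.0]
width: 0.0299
gripper_force: 20.0
t: 10.88
eef_pos: [0.5372, 0.0899, 0.1069]
ee_rot: [3.141, 0.003, 3.016]
force: [-3.1, -0.8, 11.8]
width: 0.0299
gripper_force: 20.0
t: 11.25
eef_pos: [0.5373, 0.0898, 0.1067]
ee_rot: [3.141, 0.003, 3.016]
force: [-6.7, -1.2, 19.9]
width: 0.0299
gripper_force: 20.0
```

```bash
python3 -m crank '[[[0,0,-0.08,0],[0.04,0,-0.1,0],[0.06,0,-0.1,0],[0.06,0,-0.1,0]]]' && python3 -m crank '[[[0,0,0.04,0],[0,0,0.08,0],[0,0,0.08,0]]]' && python3 -m crank '[[[0,0,0.03,0],[0,0,0.03,0]]]'
```

```text
t: 11.75
eef_pos: [0.5345, 0.0899, 0.1062]
ee_rot: [-3.141, -0.001, 3.015]
force: [0.5, -0.0, -1.8]
width: 0.0303
gripper_force: 20.0
t: 12.12
eef_pos: [0.5346, 0.0899, 0.1043]
ee_rot: [-3.141, -0.0, 3.015]
force: [0.1, -0.3, -1.5]
width: 0.0302
gripper_force: 20.0
t: 12.38
eef_pos: [0.5347, 0.0899, 0.1038]
ee_rot: [-3.142, -0.0, 3.015]
force: [0.2, -0.1, -1.3]
width: 0.0297
gripper_force: 20.0
```

```bash
python3 -m crank '[[[0,0,0.08,0],[0,0,0.16,0],[0,0,0.2,0],[0,0,0.2,0]]]' && python3 -m crank '[[[0,0,0.08,0],[0,0,0.16,0],[0,0,0.2,0],[0,0,0.2,0]]]' && python3 -m crank '[[[0,0,0.08,0],[0,0,0.16,0],[0,0,0.16,0]]]'&& python3 -m crank '[[[0,0,0.06,0],[0,0,0.06,0]]]'
```

```text
t: 12.88
eef_pos: [0.5347, 0.0899, 0.0987]
ee_rot: [-3.141, -0.0, 3.015]
force: [-0.4, 0.0, -1.8]
width: 0.0302
gripper_force: 20.0
t: 13.38
eef_pos: [0.5347, 0.0899, 0.0937]
ee_rot: [-3.141, -0.0, 3.015]
force: [-0.1, 0.1, -0.6]
width: 0.0301
gripper_force: 20.0
t: 13.75
eef_pos: [0.5346, 0.0899, 0.0896]
ee_rot: [-3.141, -0.0, 3.015]
force: [-0.3, -0.1, -1.7]
width: 0.0297
gripper_force: 20.0
t: 14.0
eef_pos: [0.5346, 0.0899, 0.0882]
ee_rot: [-3.141, -0.0, 3.015]
force: [-0.2, -0.2, -1.7]
width: 0.0297
gripper_force: 20.0
```

```bash
python3 -m crank '[[[0,0,0.05,0],[0,0,0.05,0]]]' && python3 -m crank '[[[0,0,0.05,0],[0,0,0.05,0]]]' && python3 -m crank '[[[0,0,0.04,0],[0,0,0.04,0]]]'
```

```text
t: 14.25
eef_pos: [0.5348, 0.09, 0.0872]
ee_rot: [3.142, 0.0, 3.015]
force: [-0.5, 0.1, 1.1]
width: 0.0301
gripper_force: 20.0
t: 14.5
eef_pos: [0.5348, 0.09, 0.0859]
ee_rot: [3.142, 0.0, 3.015]
force: [0.6, -0.0, 0.6]
width: 0.03
gripper_force: 20.0
t: 14.75
eef_pos: [0.5348, 0.09, 0.0848]
ee_rot: [3.142, 0.0, 3.015]
force: [0.4, 0.1, 1.5]
width: 0.0301
gripper_force: 20.0
```

```bash
python3 -m crank '[[[0,0,0,0],[0,0,0,0],[0,0,0,0],[0,0,0,0],[0,0,0,0]]]' 0 && python3 -m crank '[[[0,0,-0.4,0],[0,0,-1.5,0],[0,0,-3.2,0],[0,0,-5.2,0],[0,0,-7,0],[0,0,-8.3,0],[0,0,-8.8,0],[0,0,-8.8,0]]]'; python3 - <<'E'
from h import *
o=np.array([.535,.082]);xd=np.array([.992,-.127])
go(*(o+.145*xd),.305,172.7)
p,d=arm.grab_frame("side");X=cloud("side",d);cv2.imwrite("pics/side2.png",cv2.resize(p[120:250,240:396,::-1],(720,600),interpolation=cv2.INTER_CUBIC))
P=X[125:260,260:370].reshape(-1,3);P=P[(P[:,2]>.1)&(P[:,2]<.125)&(abs(P[:,0]-.535)<.035)&(abs(P[:,1]-.09)<.035)];print(rect(P),len(P),np.percentile(P[:,2],[50,95]))
E
```

```text
t: 15.38
eef_pos: [0.5347, 0.09, 0.0848]
ee_rot: [3.142, 0.0, 3.015]
force: [0.6, -0.2, 0.4]
width: 0.0745
gripper_force: 0.0
t: 16.38
eef_pos: [0.5348, 0.0901, 0.3054]
ee_rot: [3.141, 0.001, 3.015]
force: [-0.3, 0.3, 0.2]
width: 0.0877
gripper_force: 0.0
t 16.38 pos [0.5348 0.0901 0.3054] yaw 172.73 q6 -2.23 shift [-5.85 -0.32  0.02] turn 0.01
(array([539.2,  91.3]), array([32.4, 44.1]), 82.6) 232 [0.11753429 0.12054767]
```

View pics/side2.png

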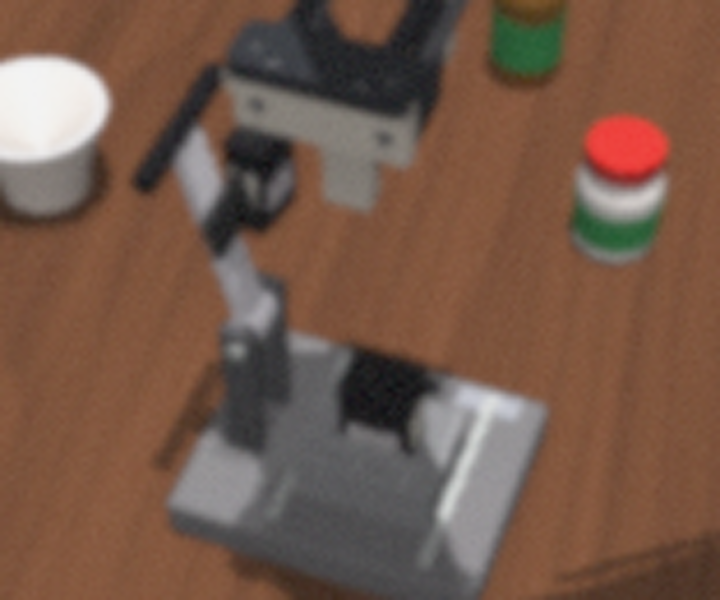

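The crop shows the tank upright and free in the pocket at about (385,390), with its top near 0.119 m, so it is on the seal. The clamp is still open. Next I shut the fingers and go behind the bar.

```bash
python3 -m crank '[[[-0.5,0,0,0],[-1.6,-0.1,0,0],[-3,-0.2,0,0],[-4.4,-0.3,0,0],[-5.4,-0.32,0,0],[-5.85,-0.32,0,0],[-5.85,-0.32,0.4,0],[-5.85,-0.32,1.2,0],[-5.85,-0.32,1.75,0],[-5.85,-0.32,1.88,0],[-5.85,-0.32,1.88,0]]]' 1 20; python3 - <<'E'
from h import *
go(.535,.082,.2,172.7)
p,d=arm.grab_frame("side");cv2.imwrite("pics/side3.png",cv2.resize(p[100:230,240:396,::-1],(720,600),interpolation=cv2.INTER_CUBIC))
X=cloud("side",d)
for r in arm.trace("clamp_bar","side")[:1]:
    P=X[r["mask"]];P=P[np.isfinite(P[:,0])&(P[:,2]>.235)];print(r["score"],rect(P),np.percentile(P[:,2],[5,50,95]).round(3),len(P))
E
```

```text
t: 17.8
eef_pos: [0.6787, 0.0636, 0.2582]
ee_rot: [3.142, 0.0, 3.015]
force: [1.0, -0.1, 0.3]
width: 0.0007
gripper_force: 0.0
t 17.8 pos [0.6787 0.0636 0.2582] yaw 172.75 q6 -2.08 shift [5.8  0.   2.32] turn 0.01
0.79 (array([649.4,  72. ]), array([91.7, 18.4]), 81.0) [0.239 0.264 0.267] 234
```

View pics/side3.png

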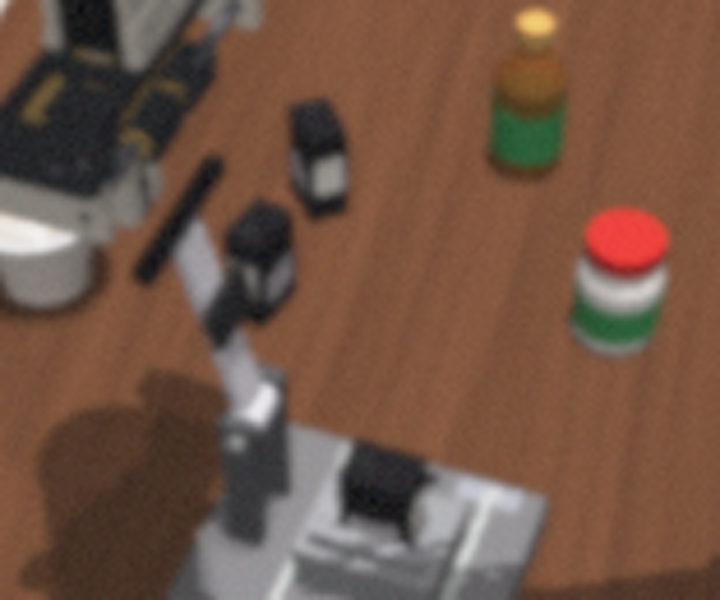

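The gripper is behind the bar, which runs from about (215,165) to (145,275) in the crop. Next I push it over along the arc.

```bash
python3 -m crank '[[[0.4,0,0,0],[0.7,0,0.04,0],[1,0,0,0],[1.4,0,-0.06,0],[1.8,0,-0.1,0],[2.2,0,-0.12,0],[2.2,0,-0.12,0]]]' && python3 -m crank '[[[0.4,0,0.05,0],[0.8,0,0.1,0],[1.26,0,0.2,0],[1.6,0,0.3,0],[1.95,0,0.45,0],[2.3,0,0.6,0],[2.3,0,0.6,0]]]'; python3 - <<'E'
from h import *
s=arm.get_state();o=np.array([.535,.082]);xd=np.array([.992,-.127]);e=s["eef_pos"];print("coder x",((e[:2]-o)@xd).round(4),"z",e[2].round(4))
p,d=arm.grab_frame("side");cv2.imwrite("pics/side4.png",cv2.resize(p[100:230,240:396,::-1],(720,600),interpolation=cv2.INTER_CUBIC))
E
```

```text
t: 18.77
eef_pos: [0.6245, 0.0705, 0.2628]
ee_rot: [3.14, 0.004, 3.015]
force: [3.6, -0.5, 4.0]
width: 0.0002
gripper_force: 1.9
t: 19.65
eef_pos: [0.5655, 0.0778, 0.2448]
ee_rot: [-3.141, -0.003, 3.015]
force: [-0.4, 0.9, 0.3]
width: 0.0003
gripper_force: 0.0
coder x 0.0308 z 0.2448
```

View pics/side4.png

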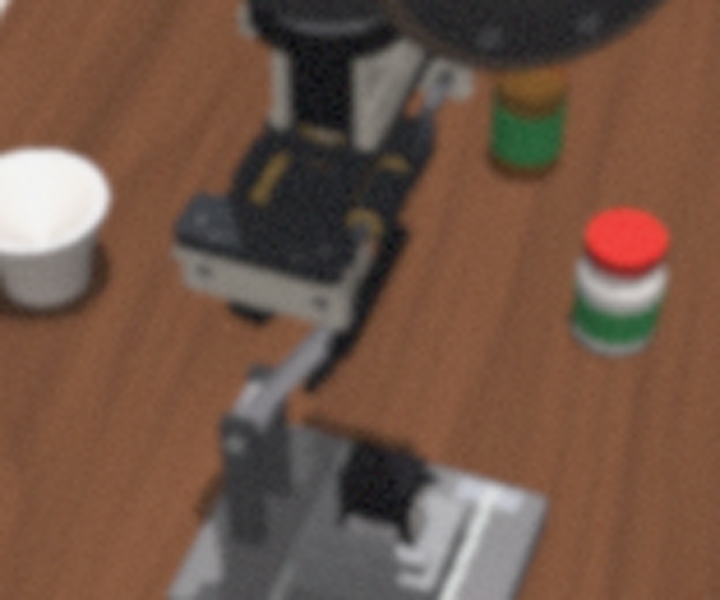

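The clamp now leans over the tank: its bar runs from about (400,235) to (310,385) in the crop, partly hidden by the gripper. I'll measure its angle.

```bash
python3 - <<'E'
from h import *
o=np.array([.535,.082]);xd=np.array([.992,-.127]);yd=np.array([.127,.992])
for n in("side",):
    p,d=arm.grab_frame(n);X=cloud(n,d)
    for r in arm.trace("clamp_bar",n)[:2]:
        P=X[r["mask"]];P=P[np.isfinite(P[:,0])]
        q=np.c_[(P[:,:2]-o)@xd,(P[:,:2]-o)@yd,P[:,2]];q=q[(abs(q[:,1])>.014)&(abs(q[:,1])<.05)]
        print(n,round(r["score"],2),[int(e) for e in r["extent"]],len(q),np.percentile(q,[5,50,95],axis=0).round(3).tolist())
        a=q[(np.hypot(q[:,0]-.08,q[:,2]-.125)>.125)&(np.hypot(q[:,0]-.08,q[:,2]-.125)<.155)];print(len(a),np.median(np.arctan2(a[:,2]-.125,.08-a[:,0])))
E
```

```text
side 0.85 [290, 151, 35, 40] 116 [[0.007, -0.03, 0.178], [0.013, 0.023, 0.25], [0.049, 0.047, 0.253]]
88 1.069359638244861
```

```bash
python3 -m crank '[[[-0.1,0,-0.4,0],[-0.1,0,-0.9,0],[0.3,0,-1,0],[0.8,0,-1,0],[0.95,0,-0.8,0],[0.95,0,-0.7,0],[0.95,0,-0.7,0]]]' ; python3 - <<'E'
from h import *
s=arm.get_state();o=np.array([.535,.082]);xd=np.array([.992,-.127]);yd=np.array([.127,.992]);e=s["eef_pos"];print("coder x",((e[:2]-o)@xd).round(4),((e[:2]-o)@yd).round(4),"z",e[2].round(4))
E
```

```text
t: 20.68
eef_pos: [0.5435, 0.0807, 0.2628]
ee_rot: [-3.141, -0.001, 3.015]
force: [-0.3, -0.6, -0.1]
width: 0.0005
gripper_force: 0.0
coder x 0.0086 -0.0002 z 0.2628
```

```bash
python3 -m crank '[[[0.1,0,0.3,0],[0.17,0,0.59,0],[0.4,0,0.75,0],[0.62,0,0.92,0],[0.83,0,1.1,0],[1.04,0,1.28,0],[1.04,0,1.28,0]]]' && python3 -m crank '[[[0.2,0,0.2,0],[0.38,0,0.4,0],[0.55,0,0.63,0],[0.72,0,0.86,0],[0.88,0,1.1,0],[1.02,0,1.34,0],[1.14,0,1.6,0],[1.26,0,1.85,0],[1.26,0,1.85,0]]]' ; python3 - <<'E'
from h import *
s=arm.get_state();o=np.array([.535,.082]);xd=np.array([.992,-.127]);yd=np.array([.127,.992]);e=s["eef_pos"];print("coder x",((e[:2]-o)@xd).round(4),((e[:2]-o)@yd).round(4),"z",e[2].round(4))
E
```

```text
t: 21.55
eef_pos: [0.5151, 0.0842, 0.2339]
ee_rot: [3.141, -0.002, 3.016]
force: [-22.4, 6.1, 30.9]
width: 0.0006
gripper_force: 16.4
t: 22.68
eef_pos: [0.486, 0.0879, 0.1845]
ee_rot: [-3.141, -0.001, 3.015]
force: [-0.5, -0.4, 1.4]
width: 0.0006
gripper_force: 0.0
coder x -0.0493 -0.0004 z 0.1845
```

```bash
python3 - <<'E'
from h import *
p,d=arm.grab_frame("side");cv2.imwrite("pics/side5.png",cv2.resize(p[100:230,240:396,::-1],(720,600),interpolation=cv2.INTER_CUBIC))
o=np.array([.535,.082]);xd=np.array([.992,-.127]);yd=np.array([.127,.992])
X=cloud("side",d)
for r in arm.trace("clamp_bar","side")[:2]:
    P=X[r["mask"]];P=P[np.isfinite(P[:,0])]
    q=np.c_[(P[:,:2]-o)@xd,(P[:,:2]-o)@yd,P[:,2]];print(round(r["score"],2),[int(e) for e in r["extent"]],len(q),np.percentile(q,[5,50,95],axis=0).round(3).tolist())
    a=q[abs(np.hypot(q[:,0]-.08,q[:,2]-.125)-.14)<.015];print(len(a),np.median(np.arctan2(a[:,2]-.125,.08-a[:,0])))
E
```

```text
0.76 [292, 184, 47, 19] 276 [[-0.048, -0.012, 0.128], [0.046, 0.009, 0.143], [0.088, 0.044, 0.181]]
39 0.3985123460420401
```

View pics/side5.png

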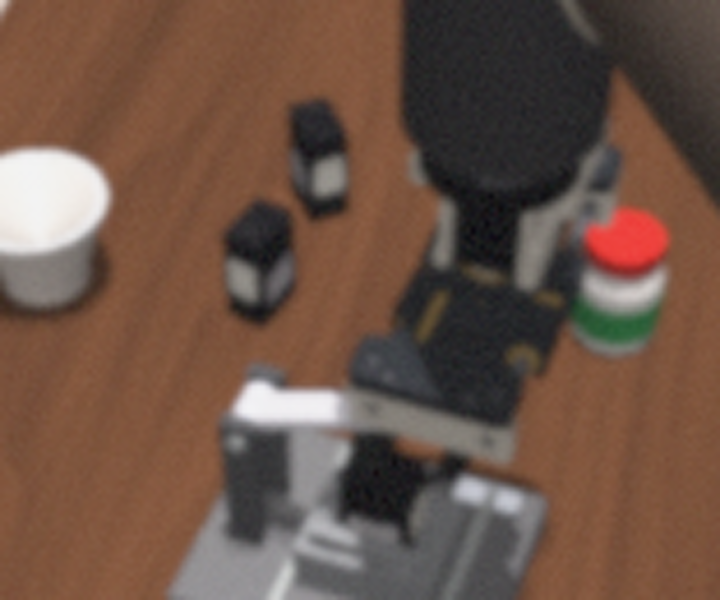

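The crop shows the clamp arm low over the tank at about (385,480), with the fingertips on the bar and the angle near 0.39. Next I press on slowly.

```bash
python3 -m crank '[[[0.08,0,0.2,0],[0.18,0,0.44,0],[0.25,0,0.7,0],[0.31,0,0.95,0],[0.35,0,1.15,0],[0.37,0,1.3,0],[0.38,0,1.4,0],[0.38,0,1.4,0]]]' && python3 -m crank '[[[0,0,0.04,0],[0.01,0,0.08,0],[0.01,0,0.12,0],[0.01,0,0.12,0]]]'&& python3 -m crank '[[[0,0,0.04,0],[0.01,0,0.08,0],[0.01,0,0.12,0],[0.01,0,0.12,0]]]'
```

```text
t: 23.78
eef_pos: [0.477, 0.0891, 0.1497]
ee_rot: [-3.141, -0.0, 3.015]
force: [0.0, 0.2, -0.0]
width: 0.0006
gripper_force: 0.0
t: 24.28
eef_pos: [0.4769, 0.0892, 0.1471]
ee_rot: [-3.141, -0.0, 3.015]
force: [-2.3, -0.4, 3.4]
width: 0.0004
gripper_force: 1.6
t: 24.78
eef_pos: [0.4765, 0.0892, 0.1439]
ee_rot: [-3.141, -0.0, 3.015]
force: [-1.9, -1.4, 3.8]
width: 0.0005
gripper_force: 1.5
```

```bash
python3 -m crank '[[[0,0,0.04,0],[0,0,0.08,0],[0,0,0.12,0],[0,0,0.12,0]]]'&& python3 -m crank '[[[0,0,0.04,0],[0,0,0.08,0],[0,0,0.12,0],[0,0,0.12,0]]]' && python3 -m crank '[[[0,0,0.04,0],[0,0,0.06,0],[0,0,0.06,0]]]'
```

```text
t: 25.28
eef_pos: [0.4767, 0.0893, 0.1409]
ee_rot: [3.142, 0.0, 3.015]
force: [-1.0, 0.3, 3.4]
width: 0.0007
gripper_force: 1.0
t: 25.78
eef_pos: [0.4767, 0.0894, 0.138]
ee_rot: [3.142, -0.0, 3.015]
force: [-2.5, 0.5, 3.8]
width: 0.0003
gripper_force: 1.6
t: 26.15
eef_pos: [0.4766, 0.0894, 0.1365]
ee_rot: [3.142, -0.0, 3.015]
force: [-3.8, 0.0, 5.0]
width: 0.0005
gripper_force: 2.2
```

```bash
python3 -m crank '[[[0,0,0.05,0],[0,0,0.05,0],[0,0,0.05,0]]]'&& python3 -m crank '[[[0,0,0.05,0],[0,0,0.05,0],[0,0,0.05,0]]]' && python3 -m crank '[[[0,0,0.04,0],[0,0,0.04,0],[0,0,0.04,0]]]'
```

```text
t: 26.52
eef_pos: [0.4768, 0.0893, 0.1353]
ee_rot: [3.142, 0.0, 3.015]
force: [-1.6, 0.3, 2.6]
width: 0.0006
gripper_force: 1.5
t: 26.9
eef_pos: [0.4767, 0.0894, 0.1341]
ee_rot: [3.142, 0.0, 3.015]
force: [-3.1, 0.8, 3.7]
width: 0.0005
gripper_force: 2.0
t: 27.28
eef_pos: [0.4767, 0.0893, 0.1331]
ee_rot: [3.142, 0.0, 3.015]
force: [-3.1, -0.4, 4.4]
width: 0.0006
gripper_force: 2.3
```

```bash
python3 -m crank '[[[0,0,0.04,0],[0,0,0.04,0],[0,0,0.04,0]]]'&& python3 -m crank '[[[0,0,0.04,0],[0,0,0.04,0],[0,0,0.04,0]]]' ; python3 - <<'E'
from h import *
p,d=arm.grab_frame("side");X=cloud("side",d)
o=np.array([.535,.082]);xd=np.array([.992,-.127]);yd=np.array([.127,.992])
P=X.reshape(-1,3);P=P[np.isfinite(P[:,0])];q=np.c_[(P[:,:2]-o)@xd,(P[:,:2]-o)@yd,P[:,2]]
a=q[(abs(q[:,1])<.009)&(q[:,0]>-.03)&(q[:,0]<.06)&(q[:,2]>.115)&(q[:,2]<.16)];print(len(a),np.polyfit(a[:,0],a[:,2],1) if len(a)>5 else 0)
E
```

```text
t: 27.65
eef_pos: [0.4767, 0.0893, 0.1322]
ee_rot: [3.142, 0.0, 3.015]
force: [-5.0, 1.4, 6.8]
width: 0.0003
gripper_force: 3.3
t: 28.02
eef_pos: [0.4767, 0.0893, 0.1318]
ee_rot: [3.141, 0.0, 3.015]
force: [-6.7, 0.9, 12.4]
width: 0.0003
gripper_force: 6.2
93 [-0.00231378  0.12875557]
```

```bash
python3 -m crank '[[[0,0,0.02,0],[0,0,0.02,0]]]'&& python3 -m crank '[[[0,0,-0.2,0],[0,0,-0.6,0],[0,0,-1.5,0],[0,0,-3,0],[0,0,-4.5,0],[0,0,-5,0],[0,0,-5,0],[0,0,-5,0]]]' ; python3 - <<'E'
from h import *
p,d=arm.grab_frame("side");X=cloud("side",d);cv2.imwrite("pics/side6.png",cv2.resize(p[120:250,240:396,::-1],(720,600),interpolation=cv2.INTER_CUBIC))
o=np.array([.535,.082]);xd=np.array([.992,-.127]);yd=np.array([.127,.992])
P=X.reshape(-1,3);P=P[np.isfinite(P[:,0])];q=np.c_[(P[:,:2]-o)@xd,(P[:,:2]-o)@yd,P[:,2]]
a=q[(abs(q[:,1])<.008)&(q[:,0]>-.045)&(q[:,0]<.06)&(q[:,2]>.115)&(q[:,2]<.16)];print(len(a),np.polyfit(a[:,0],a[:,2],1))
E
```

```text
t: 28.32
eef_pos: [0.4767, 0.0893, 0.1317]
ee_rot: [3.141, 0.001, 3.015]
force: [-8.3, 0.8, 15.8]
width: 0.0006
gripper_force: 8.1
t: 29.32
eef_pos: [0.4761, 0.0891, 0.2543]
ee_rot: [-3.141, -0.002, 3.014]
force: [-0.4, 0.1, -0.1]
width: 0.0002
gripper_force: 0.0
195 [-0.00368284  0.12896072]
```

View pics/side6.png

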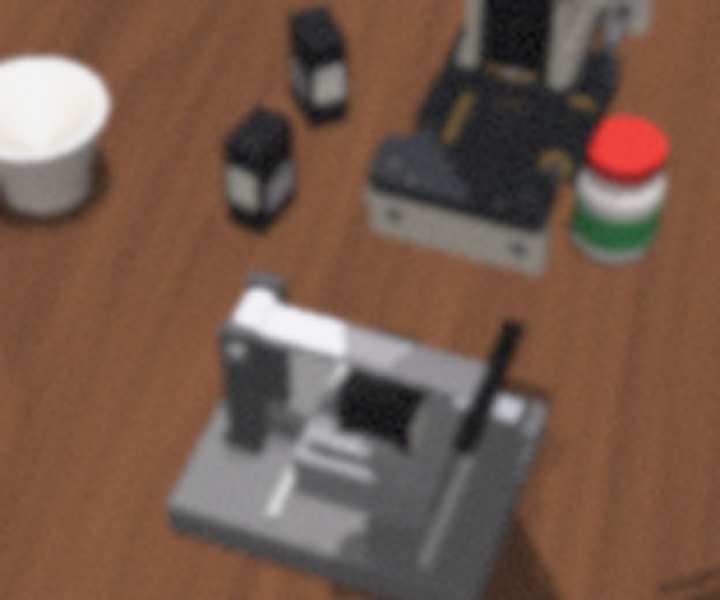

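The clamp lies level over the tank, with its bar from about (510,330) to (465,450) in the crop and an arm slope near zero. The gripper is clear of everything, so I hand in.

```bash
python3 -c "
from station import arm
print(arm.job_done())"
```

```text
the job is handed in; nothing more can be done
None
```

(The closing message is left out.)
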